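Set the cam hold-down of the nest box jig

TASK

Two cam hold-downs stand on the joiner's bench with their levers up; use only the one that has a pine nest box panel in its jig, and do not touch the empty one. While its lever is still up, turn its adjusting nut clockwise until the bar of the nut lies in line with the steel strap, then flip the cam lever fully down to clamp the panel.

Things in the scene. Friction and masses are not known exactly. Their poses are not given: they have to be found in the camera images.
- clamp: The hold-down to use: fixed plywood jig 300 x 120 x 18 mm (x -110 to 190), pine panel 95 x 116 x 16 mm with a dark round hole on its far end, dark steel strap 220 x 34 mm along the middle, top 48 mm above the bench. Origin on the bench under the strap's centre line, midway between nut (x -70) and lever bolt (x 70). x along the strap to the panel; y to the side where the closed lever lies; z up.
- clamp_nut (a joint): Its adjusting nut: aluminium bar 52 x 12 x 18 mm, 63 to 81 mm above the bench, on an upright axis at clamp x -70, y 0; 24 mm hub below. Rad, clockwise from above: 0 = bar along the clamp's y, across the strap; 1.57 = in line with the strap (wanted). Stops at 0 and 2.6, starts at 0.15 to 0.6. Light friction (0.06 N m); stays where left.
- clamp_lever (a joint): Its cam lever: flat black handle 18 mm wide, 8 mm thick, reaching 88 mm from the pivot; round cam head, radius 13 mm. Pivot axis along clamp x, at x 70, y 0, 60 mm above the bench. Rad: 0 = closed, level along clamp +y; 1.57 = upright. Starts at 1.15 to 1.45, leaning to +y; stops at 0 and 1.6; stays where left (friction 0.12 N m, about 2 N near the tip).
- spare: The second hold-down, of the same build, origin and axes, but with no panel in its jig. Not to be touched.

How it is judged:
By the outcome, as a careful person would: the job done as asked, in the order asked, and still so for the second after the job is handed in, with the robot touching nothing.
It also fails if it takes over 45 s, if anything falls off the work surface, if the arm or the gripper's body presses on something with over 40 N, if the wrist force passes 120 N, or if a joint passes its speed limit or range.

ROBOT

A 6-joint arm with a two-finger parallel gripper is mounted at the origin on the work surface. World frame = base frame: x ahead of the robot, y to its left, z up, the work surface at z = 0. Lengths are in m, angles in degrees, forces in N, time in s.
With the tool pointing down it reaches from about 0.25 to 0.725 m from the base axis. Payload 9.7 kg.
Tool frame: the origin (TCP) lies between the finger pads; the fingertips stand 11 mm ahead of it and the grasp point (between the pads) lies 8 mm behind it; y points along the fingers, x is the direction in which the jaws open and shut, and the axes are right-handed (so a half turn about y gives the same grasp; the last joint's range is limited). The gripper opens to 85 mm and grips with 20 to 120 N. Pads are 22 mm wide; open, the fingers measure 114 mm over their backs; the gripper's body (76 mm by 85 mm) begins 54 mm behind the grasp point. The pads swing forward as they close: fully open they stand 13 mm farther back than shut.
Start: joints at [65.604, 4.979, 10.078, 95.1, 0, 90], TCP at [0.227, 0.501, 0.22] pointing down, gripper open.
Joint ranges: [-179.16, 179.16], [-48.56, 103.87], [-65.8, 70.77], [-126.05, 130.52], [-82.76, 87.17], [-180, 180]. Speed limits (degrees/s): [127.2, 127.2, 147.25, 180, 180, 180].

INTERFACE

Orientations are given as [roll, pitch, yaw] about the fixed x, y, z axes, in that order (R = Rz(yaw) Ry(pitch) Rx(roll)).
In Python, from workcell import bot, vision gives the robot as it stands. The module is installed in compiled form; this text tells all that it offers.
- The arm moves only by the shell command python3 -m crank 'ROWS' [OPENING] [FORCE]. ROWS is text: rows parted by semicolons, each of 6 numbers parted by spaces: the shift along the tool's x, y, z in m, then the turn, a rotation vector about the tool's x, y, z in rad. A call has 1 to 8 rows; each row is the pose to reach, as a shift and turn from the pose commanded when the call began, along the tool's axes at that moment; what a row does not reach only later rows make up. A row lasts 1/10 s, in which the tool goes at most 50 mm and 8.59 degrees, less where a joint would pass 70% of its speed; a pose out of reach is approached as far as the arm can. A call with a gripper value outside its range is refused whole. OPENING is the gripper's target within -1 to 1 (shut at 1, half-way at 0, fully open at -1), set as the call begins (- or left out, the last holds). The fingers move at their own pace and stop on an object; FORCE is the grip in N (left out, the last holds). Time passes only in rows, so rows that repeat a pose let the fingers close. It gives the time, the measured TCP pose, the force and the opening at its end, in the units of the state.
- bot.get_obs(): the state, without advancing time (a new reading comes with each control period).
- vision.camera(name): name is "scene" or "top"; returns the picture (384x512x3 uint8, red, green, blue); there is no depth.
- vision.get_calibration(name): a dict with "fx", "fy", "cx", "cy" (pixels), "distortion" ([k1, k2, p1, p2, k3] as OpenCV has them; the pictures are not rectified), "rvec" (rotation vector, rad) and "tvec" (3), from world to camera coordinates, as OpenCV has them. Camera axes: x right, y down, z forward; pixel columns grow to the right and rows downward; lengths in m; the calibration is good to about 2 mm. A picture is of the moment at which its call begins. get_calibration takes no time and is no camera call.
- bot.job_done(): hands the job in, once; it reports no verdict.
The state is a dict: "time": time; "q": joint angles; "qd": joint speeds; "joint_efforts": joint torques, N m; "ee_pos": TCP position; "tcp_rot": TCP orientation; "wrist_force": force on the tool from outside, world axes, zero at the start; "torque": the same for the moment, N m; "opening": finger opening in m.
Only numpy, scipy, OpenCV 4.12 (cv2) and the standard library are available. Lean on these libraries where they do the work, as an engineer would, in place of code of your own. Each camera call takes 0.05 s, during which the arm holds its last target. There are 200 camera calls.

## Working session

There is one attempt and no reset: what is moved stays moved. The work goes in short steps, Python scripts to look and compute and a shell command to move; the robot and the scene stay as the last step left them, time stands still between calls to the robot, and variables do not carry over. Pictures are saved under pics/ and viewed, about 8 in all and at most 12, crops included, and the job is handed in when it is done.

```bash
mkdir -p pics
python3 - <<'E'
from workcell import bot,vision
import cv2,numpy as np
for n in("scene","top"):
    im=vision.camera(n); cv2.imwrite(f"pics/{n}0.png",cv2.resize(im[:,:,::-1],(800,600),interpolation=cv2.INTER_CUBIC))
    cv2.imwrite(f"pics/raw_{n}0.png",im[:,:,::-1])
    print(n,vision.get_calibration(n))
print(bot.get_obs())
E
```

```text
scene {'fx': 373.69454999675963, 'fy': 373.69454999675963, 'cx': 257.84824440701, 'cy': 189.02073313020722, 'distortion': array([-0.01362945,  0.        ,  0.        ,  0.        ,  0.        ]), 'rvec': array([ 1.71262122,  2.0293341 , -0.65900123]), 'tvec': array([ 0.09726009, -0.37262883,  1.0819037 ])}
top {'fx': 388.31943359131634, 'fy': 388.31943359131634, 'cx': 244.16577816561158, 'cy': 191.3729191048926, 'distortion': array([0.04009109, 0.        , 0.        , 0.        , 0.        ]), 'rvec': array([ 2.19484364, -2.13502077,  0.04846308]), 'tvec': array([-0.00449952,  0.54288504,  0.98804711])}
{'time': 0.1, 'q': array([ 6.56032615e+01,  5.00798236e+00,  1.00397884e+01,  9.50989250e+01,
       -2.09909821e-04,  9.00009836e+01]), 'qd': array([ 0.02268311, -0.04772312,  0.07913896, -0.07114699,  0.09948656,
       -0.04197482]), 'joint_efforts': array([-5.54999096e-04, -5.21562624e+01,  4.65653622e+01,  1.60136854e-02,
       -3.42194062e-05,  6.70863130e-06]), 'ee_pos': array([0.22709363, 0.50069826, 0.21976076]), 'tcp_rot': array([-9.00002111e+01,  6.71189799e-02,  6.56022778e+01]), 'wrist_force': array([-0.39623663, -0.05981405,  0.12249181]), 'torque': array([-0.02630516,  0.03052597, -0.05583049]), 'opening': 0.0854640458783843}
```

View pics/scene0.png

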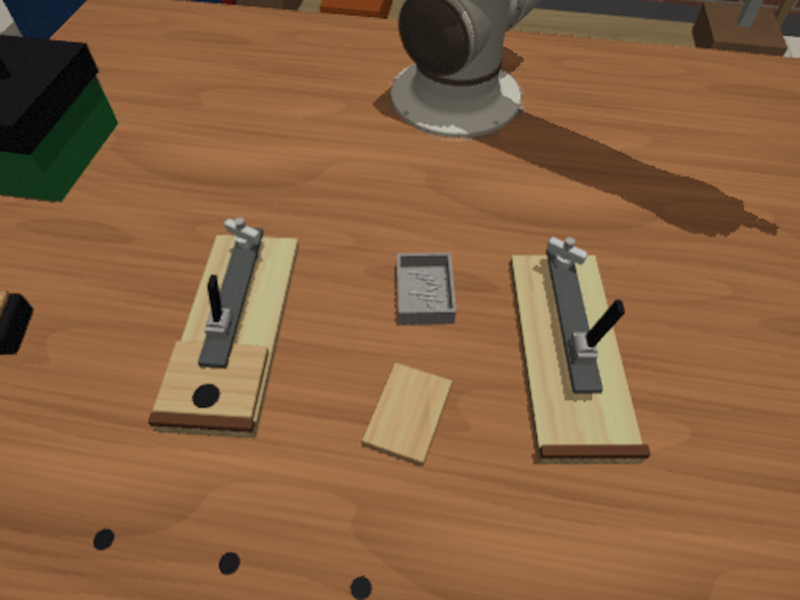

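View pics/top0.png

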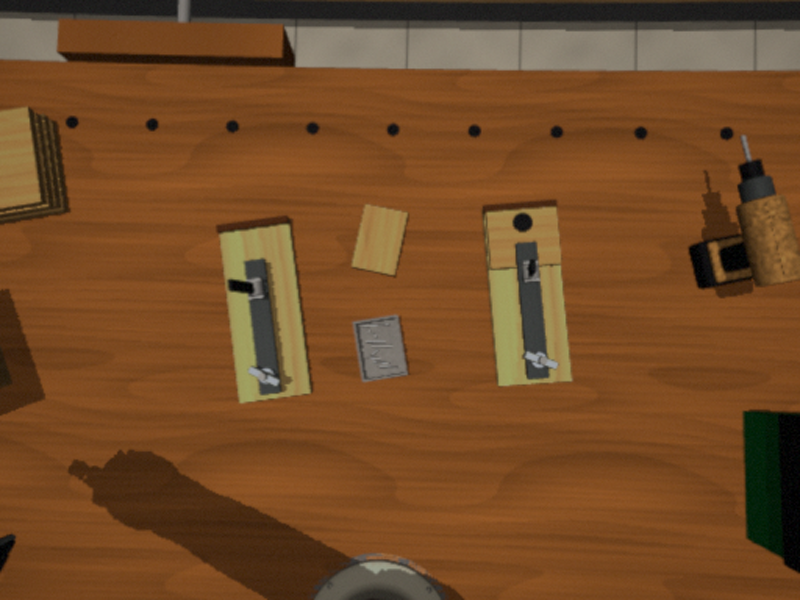

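The scene view shows the panel-bearing clamp at left (nut ~(243,232), lever ~(217,300)). In the top view it is at right (nut ~(541,360), lever ~(532,270)). The empty spare is on the other side. I'll crop both views to get precise points.

Run:
```python
import cv2,numpy as np
a=cv2.imread("pics/raw_scene0.png"); b=cv2.imread("pics/raw_top0.png")
def crop(im,x,y,w,h,s,):
    c=cv2.resize(im[y:y+h,x:x+w],None,fx=s,fy=s,interpolation=cv2.INTER_CUBIC)
    for i in range(0,w,10):
        cv2.line(c,(i*s,0),(i*s,6 if i%50 else 14),(0,0,255),1)
        if (x+i)%20==0: cv2.putText(c,str(x+i),(i*s,24),0,.35,(0,0,255),1)
    for i in range(0,h,10):
        cv2.line(c,(0,i*s),(6,i*s),(0,0,255),1)
        if (y+i)%20==0: cv2.putText(c,str(y+i),(8,i*s+4),0,.35,(0,0,255),1)
    return c
A=crop(a,90,130,110,150,4);B=crop(b,300,125,80,130,4)
H=600;o=np.zeros((H,760,3),np.uint8);o[:A.shape[0],:440]=A;o[:B.shape[0],440:760]=B
cv2.imwrite("pics/crop1.png",o)
```

```text
(no output)
```

View pics/crop1.png

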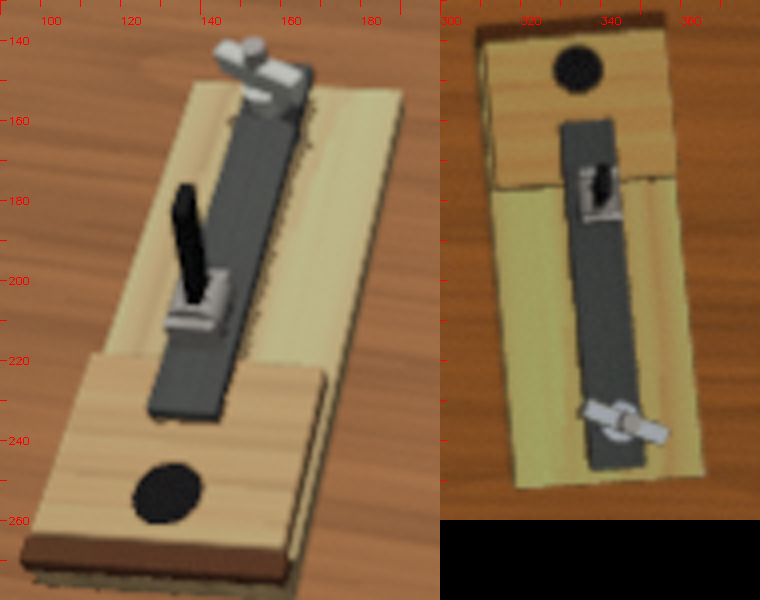

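```bash
cat > h.py <<'E'
import cv2,numpy as np
from workcell import bot,vision
C={n:vision.get_calibration(n) for n in("scene","top")}
def proj(n,P):
    c=C[n];K=np.array([[c['fx'],0,c['cx']],[0,c['fy'],c['cy']],[0,0,1]])
    return cv2.projectPoints(np.float64(P).reshape(-1,1,3),c['rvec'],c['tvec'],K,c['distortion'])[0][:,0]
def tri(a,b):
    from scipy.optimize import least_squares
    r=least_squares(lambda p:np.r_[proj("scene",p)[0]-a,proj("top",p)[0]-b],[.4,-.2,.05]);return r.x,np.abs(r.fun).max()
E
python3 - <<'E'
from h import *
from scipy.optimize import least_squares
for k,a,b in [("hole",(131.75,253.25),(334.5,142.25)),("strapL",(127,233.2),(330,155.5)),("strapR",(145.2,235),(343,155.5)),("nutL",(145.2,141.5),(336.5,227.5)),("nutR",(164,149),(355.5,233.5)),("tip",(136.5,176.5),(340.5,167)),("jigNL",(138.25,150.5),(319.25,246.75)),("jigNR",(190.5,153),(365.75,243.75))]: print(k,*[np.round(v,4) for v in tri(a,b)])
S=[((127,233.2),(.11,.017,.048)),((145.2,235),(.11,-.017,.048)),((138.25,150.5),(-.11,.06,.018)),((190.5,153),(-.11,-.06,.018))]
T=[((330,155.5),(.11,.017,.048)),((343,155.5),(.11,-.017,.048)),((337.5,242.5),(-.11,.017,.048)),((351.5,241.75),(-.11,-.017,.048)),((319.25,246.75),(-.11,.06,.018)),((365.75,243.75),(-.11,-.06,.018))]
def W(p,L):
    c,s=np.cos(p[2]),np.sin(p[2]);L=np.atleast_2d(L);return np.c_[p[0]+c*L[:,0]-s*L[:,1],p[1]+s*L[:,0]+c*L[:,1],L[:,2]]
def nut(p,sg):return W(p,[-.07-sg*-np.sin(p[3])*.024,sg*np.cos(p[3])*.024,.081])
def tip(p):return W(p,[.07,.088*np.cos(p[4]),.06+.088*np.sin(p[4])])
def f(p):
    r=[proj("scene",W(p,[l for _,l in S]))-[u for u,_ in S],proj("top",W(p,[l for _,l in T]))-[u for u,_ in T],
    proj("scene",np.r_[nut(p,1),nut(p,-1),tip(p)])-[(145.2,141.5),(164,149),(136.5,176.5)],
    proj("top",np.r_[nut(p,1),nut(p,-1),tip(p)])-[(336.5,227.5),(355.5,233.5),(340.5,167)]]
    return np.vstack(r).ravel()
r=least_squares(f,[.4,-.2,0,.4,1.3],loss="soft_l1");print(r.x,np.degrees(r.x[2:]));print(np.round(f(r.x).reshape(-1,2),1).tolist())
p=r.x
print("nut",W(p,[-.07,0,.081]),"bolt",W(p,[.07,0,.06]),"tip",tip(p))
E
```

```text
hole [ 0.6756 -0.2196  0.0285] 0.1602
strapL [ 0.645  -0.2234  0.0487] 7.6584
strapR [ 0.6343 -0.2224  0.0229] 7.8782
nutL [ 0.4652 -0.2327  0.104 ] 9.2582
nutR [ 0.4358 -0.2496  0.0463] 8.2358
tip [ 0.5924 -0.2076  0.1554] 0.3597
jigNL [ 0.4294 -0.2435  0.0363] 24.6082
jigNR [ 0.3943 -0.2489 -0.0131] 24.0992
[ 0.52666351 -0.23157225  0.1054851   0.11227808  1.40074705] [ 6.04385094  6.43306    80.25689414]
[[18.5, -3.2], [-17.7, -6.1], [52.4, 2.6], [-52.1, -2.4], [-0.6, 1.2], [-0.0, 0.0], [0.3, 1.8], [0.2, 1.5], [-0.8, -1.9], [0.1, -2.4], [20.3, 5.9], [-20.6, -4.6], [-0.4, 4.0], [-0.4, -0.1], [0.8, -5.4], [-0.4, -0.3]]
nut [[ 0.45705259 -0.23894252  0.081     ]] bolt [[ 0.59627442 -0.22420198  0.06      ]] tip [[ 0.59470641 -0.20939243  0.14673073]]
```

The scene camera faces the robot, so left and right are swapped in that view. I'm correcting the pairing.

```bash
cat > fit.py <<'E'
from h import *
from scipy.optimize import least_squares
for k,a,b in [("strapL",(145.2,235),(330,155.5)),("strapR",(127,233.2),(343,155.5)),("nutL",(164,149),(336.5,227.5)),("nutR",(145.2,141.5),(355.5,233.5)),("jigNL",(190.5,153),(319.25,246.75)),("jigNR",(138.25,150.5),(365.75,243.75))]: print(k,*[np.round(v,4) for v in tri(a,b)])
S=[((145.2,235),(.11,.017,.048)),((127,233.2),(.11,-.017,.048)),((190.5,153),(-.11,.06,.018)),((138.25,150.5),(-.11,-.06,.018))]
T=[((330,155.5),(.11,.017,.048)),((343,155.5),(.11,-.017,.048)),((337.5,242.5),(-.11,.017,.048)),((351.5,241.75),(-.11,-.017,.048)),((319.25,246.75),(-.11,.06,.018)),((365.75,243.75),(-.11,-.06,.018))]
def W(p,L):
    c,s=np.cos(p[2]),np.sin(p[2]);L=np.atleast_2d(L);return np.c_[p[0]+c*L[:,0]-s*L[:,1],p[1]+s*L[:,0]+c*L[:,1],L[:,2]]
def nut(p,sg):return W(p,[-.07+sg*np.sin(p[3])*.025,sg*np.cos(p[3])*.025,.081])
def tip(p):return W(p,[.07,.088*np.cos(p[4]),.06+.088*np.sin(p[4])])
def f(p):
    r=[proj("scene",W(p,[l for _,l in S]))-[u for u,_ in S],proj("top",W(p,[l for _,l in T]))-[u for u,_ in T],
    proj("scene",np.r_[nut(p,-1),nut(p,1),tip(p)])-[(145.2,141.5),(164,149),(136.5,176.5)],
    proj("top",np.r_[nut(p,1),nut(p,-1),tip(p)])-[(336.5,227.5),(355.5,233.5),(340.5,167)]]
    return np.vstack(r).ravel()
r=least_squares(f,[.4,-.2,0,.4,1.3],loss="soft_l1");p=r.x
if __name__=="__main__":
    print(p,np.degrees(p[2:]));print(np.round(f(p).reshape(-1,2),1).tolist())
    print("nut",W(p,[-.07,0,.081]),"bolt",W(p,[.07,0,.06]),"tip",tip(p))
E
python3 fit.py; python3 -m crank '0 0 0 0 0 0'
python3 - <<'E'
from h import *
from scipy.spatial.transform import Rotation as R
print(R.from_euler('xyz',bot.get_obs()['tcp_rot'],degrees=True).as_matrix().round(3))
E
```

```text
strapL [ 0.6389 -0.2057  0.0363] 0.4234
strapR [ 0.6404 -0.2403  0.0354] 0.2337
nutL [ 0.4573 -0.2182  0.0757] 0.4981
nutR [ 0.4445 -0.2634  0.0767] 0.5441
jigNL [ 0.4057 -0.1863  0.0121] 0.0723
jigNR [ 0.418  -0.3057  0.0116] 0.5809
[ 0.52603716 -0.2319599   0.10208423  0.42905377  1.39576568] [ 5.84899532 24.58297038 79.97148247]
[[0.0, -5.4], [0.3, -4.6], [0.2, -0.0], [0.3, -0.2], [-0.3, 1.4], [0.3, 0.3], [0.3, 2.0], [0.2, 1.8], [-0.8, -1.7], [0.1, -2.0], [-0.3, -0.0], [0.2, 1.0], [-0.4, 3.8], [-0.2, -3.1], [0.8, -1.8], [-0.3, -0.0]]
nut [[ 0.45640158 -0.23909339  0.081     ]] bolt [[ 0.59567273 -0.22482641  0.06      ]] tip [[ 0.59411109 -0.20958201  0.14665547]]
time: 0.2
ee_pos: [0.2271, 0.5008, 0.2199]
tcp_rot: [-90.0, 0.0, 65.6]
wrist_force: [-0.3, -0.5, -0.1]
opening: 0.0856
[[ 0.413 -0.    -0.911]
 [ 0.911 -0.001  0.413]
 [-0.001 -1.     0.   ]]
```

```bash
sed -i 's/def f(p):/def f(p):\n    Sx=[(u,(l[0]+(p[5] if l[2]>.04 else 0),*l[1:])) for u,l in S]; Tx=[(u,(l[0]+(p[5] if l[2]>.04 else 0),*l[1:])) for u,l in T]/; s/for _,l in S\]/for _,l in Sx]/; s/for _,l in T\]/for _,l in Tx]/; s/\.4,1\.3\]/.4,1.3,0]/' fit.py; python3 fit.py
```

```text
strapL [ 0.6389 -0.2057  0.0363] 0.4234
strapR [ 0.6404 -0.2403  0.0354] 0.2337
nutL [ 0.4573 -0.2182  0.0757] 0.4981
nutR [ 0.4445 -0.2634  0.0767] 0.5441
jigNL [ 0.4057 -0.1863  0.0121] 0.0723
jigNR [ 0.418  -0.3057  0.0116] 0.5809
[ 0.52272432 -0.23209163  0.10686377  0.42129317  1.40697215  0.00874347] [ 6.12284278 24.13832044 80.61356632  0.50096384]
[[-0.2, -2.8], [-0.1, -2.0], [0.3, -1.2], [0.5, -1.2], [-0.8, -0.7], [-0.2, -1.8], [0.2, -0.2], [0.1, -0.4], [-0.5, -0.3], [0.4, -0.8], [-0.1, -1.1], [0.5, -0.3], [-0.2, 2.1], [-0.1, -1.6], [1.0, -0.5], [0.0, 1.4]]
nut [[ 0.45312363 -0.23955786  0.081     ]] bolt [[ 0.592325  -0.2246254  0.06     ]] tip [[ 0.5907942  -0.21035514  0.14682175]]
```

```bash
cat > go.py <<'E'
# usage: go.py x y z jawyaw [tilt=0 rotation about jaw axis] -> shift/turn from here in tool axes
import sys
from h import *
from scipy.spatial.transform import Rotation as R
x,y,z,w=map(float,sys.argv[1:5]);t=float(sys.argv[5]) if len(sys.argv)>5 else 0
o=bot.get_obs();A=R.from_euler('xyz',o['tcp_rot'],degrees=True)
B=R.from_euler('xyz',[-90,0,w],degrees=True)*R.from_euler('x',t,degrees=True)
print(o['time'],A.inv().apply(np.array([x,y,z])-o['ee_pos']).round(4),(A.inv()*B).as_rotvec().round(3))
E
python3 go.py .453 -.2395 .2 -18
```

```text
0.2 [-0.5808  0.0204 -0.5115] [ 1.000e-03  1.459e+00 -1.000e-03]
```

```bash
r='-0.581 0.020 -0.5115 0 1.459 0'; python3 -m crank '-0.581 0.020 -0.5115 0 1.459 0;-0.581 0.020 -0.5115 0 1.459 0;-0.581 0.020 -0.5115 0 1.459 0;-0.581 0.020 -0.5115 0 1.459 0;-0.581 0.020 -0.5115 0 1.459 0;-0.581 0.020 -0.5115 0 1.459 0;-0.581 0.020 -0.5115 0 1.459 0;-0.581 0.020 -0.5115 0 1.459 0' -1; python3 go.py .453 -.2395 .2 -18
```

```text
time: 1.0
ee_pos: [0.3438, 0.1166, 0.2101]
tcp_rot: [-90.0, -0.0, -3.5]
wrist_force: [-0.0, 0.3, -0.2]
opening: 0.085
1.0 [ 0.1305  0.0101 -0.3488] [-0.     0.254  0.001]
```

```bash
python3 -m crank '0.1305 0.010 -0.349 0 0.254 0;0.1305 0.010 -0.349 0 0.254 0;0.1305 0.010 -0.349 0 0.254 0;0.1305 0.010 -0.349 0 0.254 0;0.1305 0.010 -0.349 0 0.254 0;0.1305 0.010 -0.349 0 0.254 0;0.1305 0.010 -0.349 0 0.254 0;0.1305 0.010 -0.349 0 0.254 0'; python3 -m crank '0 0 0 0 0 0; 0 0 0 0 0 0'; python3 go.py .453 -.2395 .2 -18;python3 go.py .453 -.2395 .13 -18
```

```text
time: 1.8
ee_pos: [0.4552, -0.2407, 0.199]
tcp_rot: [-90.0, 0.0, -17.9]
wrist_force: [-0.1, 1.3, -0.7]
opening: 0.0854
time: 2.0
ee_pos: [0.4547, -0.2373, 0.1996]
tcp_rot: [-90.0, 0.1, -17.8]
wrist_force: [-0.2, 0.8, 0.3]
opening: 0.0852
2.0 [-0.0009 -0.0004 -0.0026] [-0.     0.004 -0.001]
2.0 [-0.0008  0.0696 -0.0026] [-0.     0.004 -0.001]
```

```bash
python3 -m crank '-0.001 0.05 -0.002 0 0 0;-0.001 0.10 -0.002 0 0 0;-0.001 0.10 -0.002 0 0 0;-0.001 0.10 -0.002 0 0 0'
cat > pic.py <<'E'
import sys
from h import *
n,x,y,x2,y2=sys.argv[1],*map(int,sys.argv[2:6]); S={}
def crop(k,x,y):
    im=vision.camera(k)[:,:,::-1]; cv2.imwrite(f"pics/raw_{k}_{n}.png",im)
    return cv2.resize(im[y:y+120,x:x+80],None,fx=5,fy=5,interpolation=cv2.INTER_CUBIC)
cv2.imwrite(f"pics/{n}.png",np.hstack([crop("scene",x,y),crop("top",x2,y2)]))
E
python3 pic.py c2 110 100 305 150
```

```text
time: 2.4
ee_pos: [0.4532, -0.2379, 0.1013]
tcp_rot: [-90.0, 0.0, -17.6]
wrist_force: [0.3, 0.1, 0.9]
opening: 0.0853
```

View pics/c2.png

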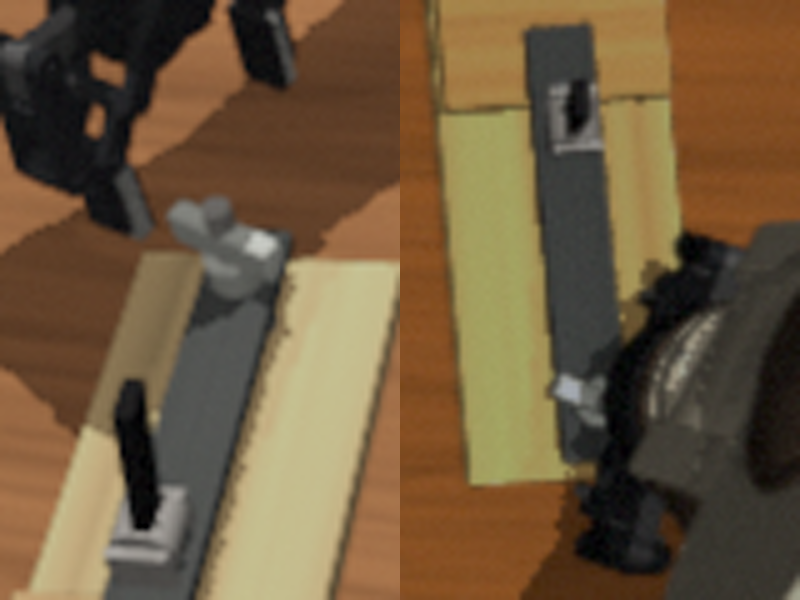

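Run:
```python
from h import *
from scipy.spatial.transform import Rotation as R
o=bot.get_obs();A=R.from_euler('xyz',o['tcp_rot'],degrees=True)
P=[o['ee_pos']+A.apply(v) for v in ([.0425,-.002,0],[-.0425,-.002,0],[0,-.002,0],[.0425,-.03,0],[-.0425,-.03,0])]+[[.453,-.2395,.081]]
print(((proj("scene",P)-[110,100])*5).round().tolist());print(((proj("top",P)-[305,150])*5+[400,0]).round().tolist())
```

```text
[[144.0, 253.0], [272.0, 119.0], [210.0, 184.0], [126.0, 204.0], [259.0, 68.0], [224.0, 222.0]]
[[647.0, 308.0], [590.0, 481.0], [618.0, 394.0], [662.0, 307.0], [603.0, 485.0], [607.0, 397.0]]
```

```bash
python3 -m crank '0 -0.02 0 0 0 0;0 -0.02 0 0 0 0;0 -0.02 0 0 0 0;0 -0.02 0 0 0 0;0 -0.02 0 0 0 0;0 -0.02 0 0 0 0' 0.4 20; python3 pic.py c3 110 80 305 150
python3 - <<'E'
from h import *
from scipy.spatial.transform import Rotation as R
o=bot.get_obs();A=R.from_euler('xyz',o['tcp_rot'],degrees=True);g=o['opening']/2
P=[o['ee_pos']+A.apply(v) for v in [(s*g,.008,t) for s in(1,-1) for t in (.011,-.011)]+[(0,.0,0)]]+[[.453,-.2395,.081]]
print(g,((proj("scene",P)-[110,80])*5).round().tolist())
E
```

```text
time: 3.1
ee_pos: [0.4532, -0.2388, 0.1197]
tcp_rot: [-90.0, 0.0, -17.7]
wrist_force: [0.2, -0.4, 0.4]
opening: 0.0252
0.012695412253453659 [[212.0, 300.0], [167.0, 282.0], [250.0, 259.0], [206.0, 242.0], [204.0, 256.0], [224.0, 322.0]]
```

View pics/c3.png

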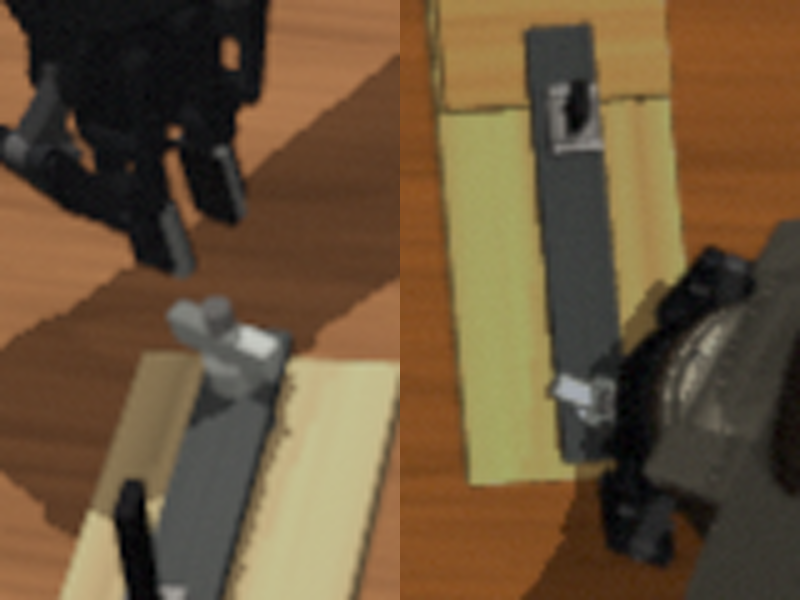

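```bash
python3 - <<'E'
from h import *
t=np.linspace(0,2*np.pi,200)
for z in(0,.02):
  for r in (.08,.09,.1,.11):
    P=np.c_[r*np.cos(t),r*np.sin(t),0*t+z]
    for n in C:
        q=proj(n,P);print(z,r,n,q.min(0).round(1),q.max(0).round(1))
E
python3 - <<'E'
import cv2,numpy as np
a=cv2.imread("pics/raw_scene0.png")[30:100,230:350];b=cv2.imread("pics/raw_top0.png")[314:384,185:305]
cv2.imwrite("pics/base.png",np.vstack([cv2.resize(i,None,fx=4,fy=4,interpolation=cv2.INTER_CUBIC) for i in(a,b)]))
E
```

```text
0 0.08 scene [263.8  44.6] [319.1  77.9]
0 0.08 top [210.6 373.8] [274.3 441.6]
0 0.09 scene [260.4  42.7] [322.5  80.2]
0 0.09 top [206.7 369.7] [278.3 446. ]
0 0.1 scene [256.9  40.9] [326.   82.5]
0 0.1 top [202.7 365.5] [282.3 450.3]
0 0.11 scene [253.5  39. ] [329.5  84.9]
0 0.11 top [198.8 361.4] [286.3 454.7]
0.02 0.08 scene [263.9  38.6] [320.   71.9]
0.02 0.08 top [209.7 377. ] [274.6 446.3]
0.02 0.09 scene [260.4  36.7] [323.5  74.1]
0.02 0.09 top [205.6 372.7] [278.7 450.8]
0.02 0.1 scene [256.9  34.8] [327.1  76.5]
0.02 0.1 top [201.6 368.5] [282.8 455.2]
0.02 0.11 scene [253.4  33. ] [330.6  78.8]
0.02 0.11 top [197.6 364.3] [286.9 459.7]
```

View pics/base.png

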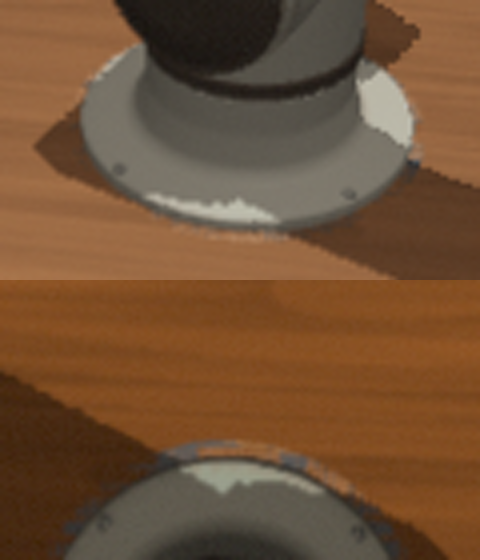

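```bash
python3 -m crank '0 0 0 0 0 0;0 0.01 0 0 0 0;0 0.02 0 0 0 0;0 0.03 0 0 0 0;0 0.04 0 0 0 0;0 0.043 0 0 0 0;0 0.043 0 0 0 0' 0.0; python3 pic.py c4 110 80 305 150
```

```text
time: 3.9
ee_pos: [0.453, -0.2386, 0.0763]
tcp_rot: [-90.0, 0.1, -17.7]
wrist_force: [0.7, 0.3, 0.2]
opening: 0.0428
```

View pics/c4.png

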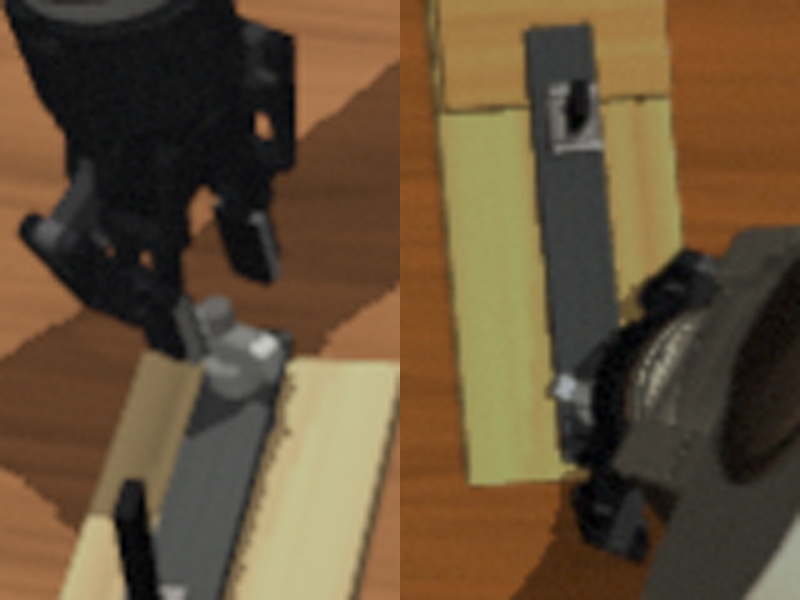

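The near finger stands beside the nut but its tip looks higher than expected. I'll close gently here and check by the opening.

```bash
python3 -m crank '0 0 0 0 0 0;0 0 0 0 0 0;0 0 0 0 0 0;0 0 0 0 0 0;0 0 0 0 0 0' 0.7 20;python3 -m crank '0 0 0 0 0 0;0 0 0 0 0 0;0 0 0 0 0 0;0 0 0 0 0 0;0 0 0 0 0 0' 1 20;python3 pic.py c5 110 80 305 150
```

```text
time: 4.5
ee_pos: [0.4532, -0.2388, 0.0772]
tcp_rot: [-90.0, 0.0, -17.7]
wrist_force: [-3.3, 1.1, 3.0]
opening: 0.0127
time: 5.0
ee_pos: [0.4526, -0.2386, 0.0772]
tcp_rot: [-90.0, 0.1, -17.7]
wrist_force: [-5.6, 3.0, 5.2]
opening: 0.0092
```

View pics/c5.png

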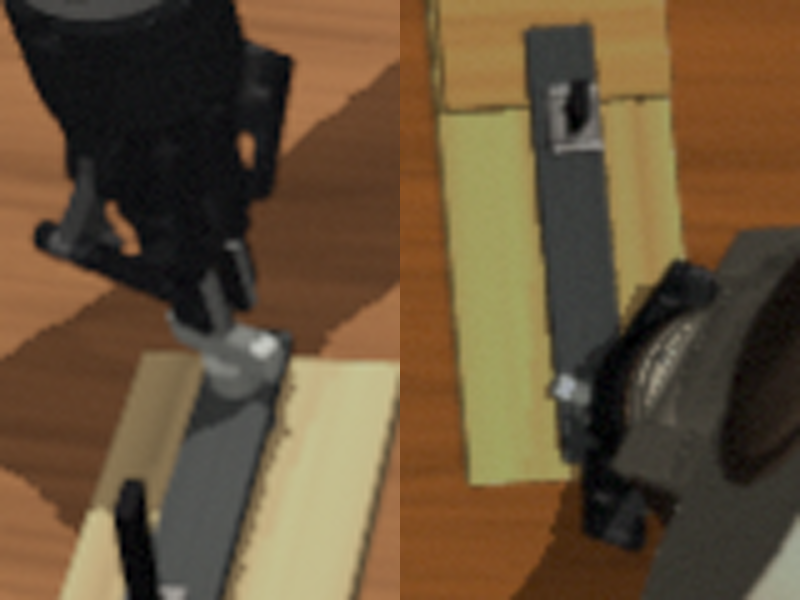

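Opening stopped at 9 mm with the tips resting on top of the bar: they have hold of the stub, not the bar. So the tips sit higher than I assumed. I'll open, go 14 mm lower and close again, watching the force.

```bash
python3 -m crank '0 0 0 0 0 0;0 0 0 0 0 0;0 0 0 0 0 0;0 0 0 0 0 0' 0.0 20;python3 -m crank '-0.001 0.005 0.002 0 0 0;-0.001 0.01 0.002 0 0 0;-0.001 0.014 0.002 0 0 0;-0.001 0.014 0.002 0 0 0' ; python3 -m crank '0 0 0 0 0 0;0 0 0 0 0 0;0 0 0 0 0 0;0 0 0 0 0 0;0 0 0 0 0 0;0 0 0 0 0 0;0 0 0 0 0 0' 1 20
```

```text
time: 5.5
ee_pos: [0.4536, -0.2389, 0.077]
tcp_rot: [-90.0, -0.0, -17.7]
wrist_force: [0.1, 0.3, 0.5]
opening: 0.0428
time: 5.9
ee_pos: [0.4526, -0.2364, 0.0621]
tcp_rot: [-90.0, 0.1, -17.7]
wrist_force: [-0.9, -0.2, -0.8]
opening: 0.0427
time: 6.6
ee_pos: [0.4532, -0.2367, 0.0633]
tcp_rot: [-90.0, -0.0, -17.7]
wrist_force: [-0.8, 0.9, 3.9]
opening: 0.0113
```

```bash
python3 -m crank '0 0 -0.0025 0 0 0;0 0 -0.0025 0 0.1 0;0 0 -0.0025 0 0.2 0;0 0 -0.0025 0 0.3 0;0 0 -0.0025 0 0.4 0;0 0 -0.0025 0 0.4 0'
python3 - <<'E'
from h import *
o=bot.get_obs();print(o['wrist_force'].round(1),o['torque'].round(2))
E
```

```text
time: 7.2
ee_pos: [0.4546, -0.2376, 0.0633]
tcp_rot: [-89.7, -0.1, -40.7]
wrist_force: [11.8, 9.3, -0.6]
opening: 0.011
[11.8  9.3 -0.6] [ 1.88 -2.3  -0.09]
```

```bash
python3 -m crank '0 0 0.0015 0 0.1 0;0 0 0.0015 0 0.2 0;0 0 0.0015 0 0.3 0;0 0 0.0015 0 0.4 0;0 0 0.0015 0 0.4 0'
```

```text
time: 7.7
ee_pos: [0.4557, -0.239, 0.0634]
tcp_rot: [-89.8, -0.2, -63.7]
wrist_force: [11.9, -4.9, -5.5]
opening: 0.0115
```

```bash
python3 -m crank '0.001 0 0.001 0 0.1 0;0.001 0 0.001 0 0.2 0;0.001 0 0.001 0 0.3 0;0.001 0 0.001 0 0.353 0;0.001 0 0.001 0 0.353 0;0.001 0 0.001 0 0.353 0'
```

```text
time: 8.3
ee_pos: [0.4562, -0.2404, 0.0634]
tcp_rot: [-89.8, -0.3, -83.8]
wrist_force: [7.1, -10.6, -4.0]
opening: 0.0111
```

```bash
python3 -m crank '0.0015 0 -0.001 0 0 0;0.0015 0 -0.001 0 0 0';python3 -m crank '0 0 0 0 0 0;0 0 0 0 0 0;0 0 0 0 0 0;0 0 0 0 0 0' 0.0;python3 -m crank '0 -0.04 0 0 0 0;0 -0.08 0 0 0 0;0 -0.12 0 0 0 0;-0.05 -0.13 0 0 0 0;-0.1 -0.13 0 0 0 0;-0.15 -0.13 0 0 0 0;-0.2 -0.13 0 0 0 0;-0.2 -0.13 0 0 0 0' 1;python3 pic.py c6 110 100 305 150
```

```text
time: 8.5
ee_pos: [0.4561, -0.2405, 0.0634]
tcp_rot: [-89.7, -0.1, -83.7]
wrist_force: [11.9, -0.8, -4.0]
opening: 0.0111
time: 8.9
ee_pos: [0.4536, -0.2399, 0.0629]
tcp_rot: [-90.0, 0.0, -83.8]
wrist_force: [-0.1, 0.1, 0.3]
opening: 0.0427
time: 9.7
ee_pos: [0.4313, -0.0367, 0.1935]
tcp_rot: [-90.0, 0.1, -83.4]
wrist_force: [-0.0, -0.5, 0.6]
opening: 0.0001
```

View pics/c6.png

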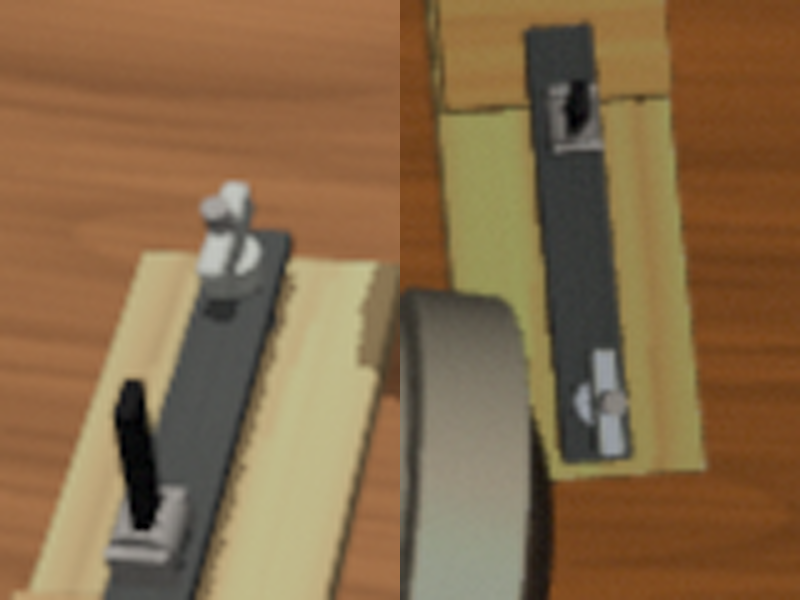

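Both views show the bar in line with the strap (top: bar slope about 4.8°, strap 4.5–5.2°), with the lever still up. Next I work out the lever path.

```bash
cat > lev.py <<'E'
from h import *
from scipy.spatial.transform import Rotation as R
W0=-83.9
B=R.from_euler('xyz',[-90,0,W0],degrees=True)
pv=np.array([.5923,-.2246,.06]);cy=np.array([-np.sin(np.radians(6.1)),np.cos(np.radians(6.1)),0])
def tcp(y,z,half=.0145,d=.003): return pv+cy*(y-half)+np.array([0,0,z-d])
def P(th,r=.06): t=np.radians(th);return r*np.cos(t)-.004*np.sin(t), r*np.sin(t)+.004*np.cos(t)
if __name__=="__main__":
    s=tcp(-.014,.060);print("start",s)
    o=bot.get_obs();A=R.from_euler('xyz',o['tcp_rot'],degrees=True)
    for q in (s+[0,0,.08],s): print("from here",A.inv().apply(q-o['ee_pos']).round(4),(A.inv()*B).as_rotvec().round(3))
    for th in range(80,-6,-5): print(th,B.inv().apply(tcp(*P(th))-s).round(4))
E
python3 lev.py
```

```text
start [ 0.59532853 -0.25293863  0.117     ]
from here [ 0.2297 -0.0036  0.1385] [-0.     0.005  0.   ]
from here [0.2297 0.0764 0.1385] [-0.     0.005  0.   ]
80 [-0.0205  0.0002 -0.    ]
75 [-0.0257  0.001  -0.    ]
70 [-0.0308  0.0023 -0.    ]
65 [-0.0357  0.0039 -0.    ]
60 [-0.0405  0.006  -0.    ]
55 [-0.0451  0.0086 -0.    ]
50 [-0.0495  0.0115 -0.    ]
45 [-0.0536  0.0147 -0.    ]
40 [-0.0574  0.0184 -0.    ]
35 [-0.0609  0.0223 -0.    ]
30 [-0.064   0.0265 -0.    ]
25 [-0.0667  0.031  -0.    ]
20 [-0.069   0.0357 -0.    ]
15 [-0.0709  0.0406 -0.    ]
10 [-0.0724  0.0456 -0.    ]
5 [-0.0734  0.0508 -0.    ]
0 [-0.074  0.056 -0.   ]
-5 [-0.0741  0.0612 -0.    ]
```

```bash
python3 -m crank '0.23 -0.004 0.1385 0 0.005 0;0.23 -0.004 0.1385 0 0.005 0;0.23 -0.004 0.1385 0 0.005 0;0.23 -0.004 0.1385 0 0.005 0;0.23 -0.004 0.1385 0 0.005 0;0.23 -0.004 0.1385 0 0.005 0;0.23 -0.004 0.1385 0 0.005 0;0.23 -0.004 0.1385 0 0.005 0' ;python3 -m crank '0 0 0 0 0 0;0 0 0 0 0 0';python3 lev.py|head -3
```

```text
time: 10.6
ee_pos: [0.594, -0.2564, 0.1961]
tcp_rot: [-90.1, 0.0, -84.2]
wrist_force: [-0.4, 0.6, 0.4]
opening: -0.0002
time: 10.8
ee_pos: [0.5943, -0.2544, 0.1977]
tcp_rot: [-90.0, -0.0, -84.0]
wrist_force: [0.1, 0.1, -0.2]
opening: 0.0002
start [ 0.59532853 -0.25293863  0.117     ]
from here [-0.0013  0.0007  0.0012] [-0.001 -0.002  0.   ]
from here [-0.0013  0.0807  0.0012] [-0.001 -0.002  0.   ]
```

```bash
python3 -m crank '0 0.03 0.001 0 0 0;0 0.06 0.001 0 0 0;0 0.0805 0.001 0 0 0;0 0.0805 0.001 0 0 0;0 0.0805 0.001 0 0 0';python3 lev.py|head -3;python3 pic.py c7 110 120 305 130
```

```text
time: 11.3
ee_pos: [0.5956, -0.2541, 0.1177]
tcp_rot: [-90.0, -0.0, -84.0]
wrist_force: [0.7, -0.0, 0.7]
opening: -0.0002
start [ 0.59532853 -0.25293863  0.117     ]
from here [-0.0012 -0.0793 -0.0001] [-0.001 -0.002  0.   ]
from here [-0.0012  0.0007 -0.0002] [-0.001 -0.002  0.   ]
```

View pics/c7.png

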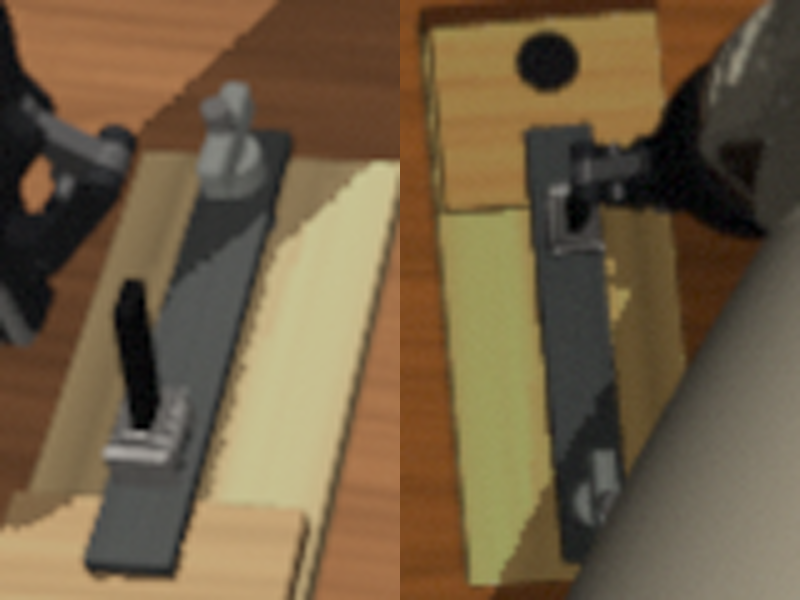

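```bash
python3 -m crank '-0.012 0 0 0 0 0;-0.028 0.0005 0 0 0 0;-0.034 0.001 0 0 0 0;-0.039 0.0023 0 0 0 0;-0.044 0.004 0 0 0 0;-0.0485 0.006 0 0 0 0;-0.053 0.0086 0 0 0 0;-0.0575 0.0115 0 0 0 0'
```

```text
time: 12.2
ee_pos: [0.5897, -0.1971, 0.1049]
tcp_rot: [-90.0, 0.0, -84.1]
wrist_force: [0.4, -0.9, 2.2]
opening: -0.0002
```

```bash
python3 -m crank '-0.004 0.003 0 0 0 0;-0.008 0.007 0 0 0 0;-0.0115 0.011 0 0 0 0;-0.0145 0.015 0 0 0 0;-0.017 0.0195 0 0 0 0;-0.0195 0.024 0 0 0 0;-0.0215 0.029 0 0 0 0;-0.023 0.034 0 0 0 0'; python3 -m crank '-0.001 0.003 0 0 0 0;-0.001 0.006 0 0 0 0;-0.001 0.006 0 0 0 0'
```

```text
time: 13.0
ee_pos: [0.5873, -0.1743, 0.0706]
tcp_rot: [-90.0, 0.0, -84.0]
wrist_force: [-0.4, 0.2, 1.9]
opening: 0.0003
time: 13.3
ee_pos: [0.587, -0.1735, 0.0644]
tcp_rot: [-90.0, 0.0, -84.1]
wrist_force: [0.3, -0.4, -0.2]
opening: -0.0003
```

```bash
for i in 1; do python3 -m crank '0 0.002 0 0 0 0;0 0.004 0 0 0 0;0 0.004 0 0 0 0'; python3 -m crank '0 0.002 0 0 0 0;0 0.0025 0 0 0 0;0 0.0025 0 0 0 0'; done
```

```text
time: 13.6
ee_pos: [0.5872, -0.1736, 0.0608]
tcp_rot: [-90.0, 0.0, -84.1]
wrist_force: [-0.3, 0.4, 0.0]
opening: 0.0
time: 13.9
ee_pos: [0.5872, -0.1735, 0.0584]
tcp_rot: [-90.0, 0.0, -84.1]
wrist_force: [-0.4, 0.6, 0.8]
opening: -0.0
```

```bash
python3 -m crank '0 0.0015 0 0 0 0;0 0.003 0 0 0 0;0 0.003 0 0 0 0'; python3 -m crank '0 0.0015 0 0 0 0;0 0.003 0 0 0 0;0 0.003 0 0 0 0'
```

```text
time: 14.2
ee_pos: [0.5872, -0.1735, 0.0553]
tcp_rot: [-90.0, 0.0, -84.1]
wrist_force: [-0.7, 0.6, -0.2]
opening: 0.0002
time: 14.5
ee_pos: [0.5873, -0.1735, 0.0531]
tcp_rot: [-90.0, -0.0, -84.0]
wrist_force: [-1.6, 2.1, 5.0]
opening: -0.0003
```

```bash
python3 -m crank '0 0.001 0 0 0 0;0 0.002 0 0 0 0;0 0.002 0 0 0 0'; python3 pic.py c8 110 120 305 130
```

```text
time: 14.8
ee_pos: [0.5874, -0.1735, 0.0527]
tcp_rot: [-89.9, -0.0, -84.1]
wrist_force: [-5.8, 2.4, 16.8]
opening: 0.0001
```

View pics/c8.png

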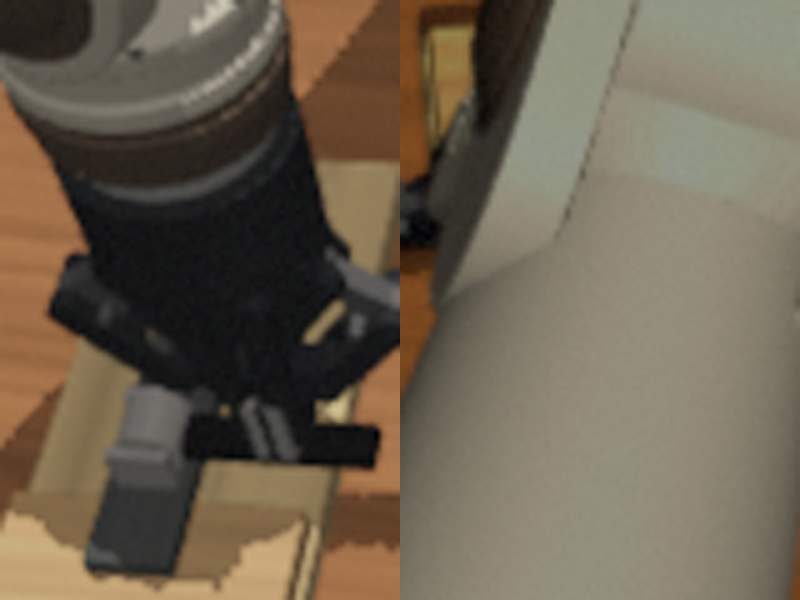

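```bash
python3 -m crank '0 -0.01 0 0 0 0;0 -0.03 0 0 0 0;0 -0.07 0 0 0 0;0 -0.11 0 0 0 0;0 -0.15 0 0 0 0;-0.05 -0.15 0 0 0 0;-0.1 -0.15 0 0 0 0;-0.15 -0.15 -0.05 0 0 0';python3 -m crank '-0.05 0 -0.05 0 0 0;-0.1 0 -0.1 0 0 0;-0.1 0 -0.1 0 0 0;-0.1 0 -0.1 0 0 0'; python3 pic.py c9 110 130 300 130
```

```text
time: 15.7
ee_pos: [0.5393, -0.0403, 0.1993]
tcp_rot: [-90.0, 0.0, -84.0]
wrist_force: [-0.7, 0.4, 0.2]
opening: 0.0002
time: 16.1
ee_pos: [0.4257, 0.0471, 0.2015]
tcp_rot: [-89.9, 0.1, -83.6]
wrist_force: [1.2, 0.2, 1.1]
opening: -0.0002
```

View pics/c9.png

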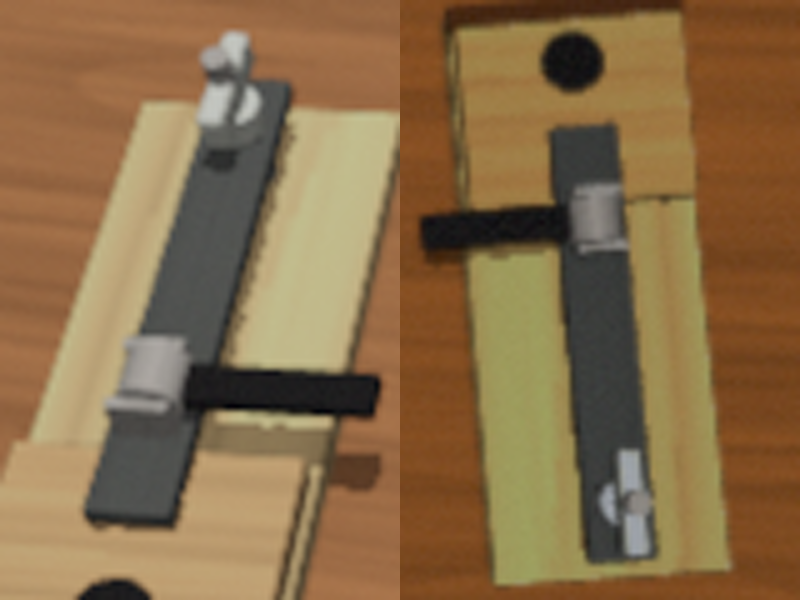

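Run:
```python
from fit import *
for d in (0,3,6,10):
    t=np.radians(d);q=[]
    for r,x,n in ((.088,.079,.004),(.088,.079,-.004),(.088,.061,.004),(.03,.079,.004),(.03,.079,-.004)):
        q.append(W(p,[x,r*np.cos(t)-n*np.sin(t),.06+r*np.sin(t)+n*np.cos(t)])[0])
    print(d,((proj("scene",q)-[110,130])*5).round().tolist())
```

```text
strapL [ 0.6389 -0.2057  0.0363] 0.4234
strapR [ 0.6404 -0.2403  0.0354] 0.2337
nutL [ 0.4573 -0.2182  0.0757] 0.4981
nutR [ 0.4445 -0.2634  0.0767] 0.5441
jigNL [ 0.4057 -0.1863  0.0121] 0.0723
jigNR [ 0.418  -0.3057  0.0116] 0.5809
0 [[377.0, 407.0], [380.0, 419.0], [385.0, 368.0], [224.0, 399.0], [228.0, 411.0]]
3 [[374.0, 401.0], [378.0, 412.0], [382.0, 361.0], [222.0, 397.0], [228.0, 409.0]]
6 [[371.0, 394.0], [376.0, 406.0], [379.0, 354.0], [220.0, 395.0], [227.0, 406.0]]
10 [[365.0, 385.0], [372.0, 397.0], [374.0, 345.0], [218.0, 392.0], [226.0, 403.0]]
```

```bash
python3 -c "
from workcell import bot
print(bot.get_obs()['time'],bot.get_obs()['wrist_force'].round(1)); print(bot.job_done())"
```

```text
16.2 [-0.2 -0.3 -0. ]
the job is handed in; nothing more can be done
None
```

The job is done and handed in at 16.2 s. I turned the nut of the panel-bearing hold-down clockwise into line with the strap while its lever was still up, then pushed the lever fully down.

**Last checks:**
- **Nut:** after release and before the lever moved, the bar sloped about 4.8° in the top view and the strap 4.5–5.2°. It looked unchanged in the last picture.
- **Lever:** it reached a hard stop, with about 17 N pressed and almost no further travel. In the last picture its slope matches the model for fully closed (0°, under 3°).
- **Rest of the scene:** I made no move toward the spare. After retracting, the gripper touched nothing and the wrist force read about 0. The highest I read at the end of a move was about 18 N; it was not sampled during moves.

**What disagreed:**
- **Fingertip height:** the tips sat about 15 mm or more higher than the text gives. My first close of the gripper therefore held only the stub on top of the nut, lightly and without harm. I opened, went 14 mm lower and gripped the bar.
- **Heights from the two views:** points on the clamp came out about 5–12 mm low, so I took the stated heights for the fit.
- **Strap position:** the strap fitted about 9 mm further toward the panel than centred on the origin.

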